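Find the storage-jar lid that rocks and press it home

TASK

One of the four storage jars is not properly shut: its lid is perched on its seal. Press down near the edge of the lids, one jar after another, until you find the lid that rocks under your finger, then press that lid down in the middle until it sits fully home on the jar like the others. Do not lift or take off any lid, and leave the other things on the table where they are.

Things in the scene. Friction and masses are not known exactly. Their poses are not given: they have to be found in the camera images.
- jar_a: One of four alike stoneware jars, blue-grey, in a row about 140 mm apart on the ware board, in any order, standing fast. Origin: centre of its foot, on the board; z up. Belly 108 mm across, neck 92 mm, round mouth 76 mm. Hand-thrown: rims stand 95 to 110 mm above the origin, no two alike, so the height of a lid does not tell whether it is home.
- jar_b: As jar_a, with its own height. For all jars: a lid that is home rests flat on the hard rim (76 to 92 mm across) and does not give wherever it is pressed. One lid of the four, not told which, is not home: it sits level 4 to 5 mm above its rim on the soft silicone seal in the mouth.
- jar_c: As jar_a, with its own height. For all jars: a lid perched on its seal, pressed near its edge (40 mm from the centre) tips by about 0.06 rad under 3 N and 0.1 rad under 5 N, where that side meets the rim, some 4 mm lower, and levels again when let go.
- jar_d: As jar_a, with its own height. For all jars: a perched lid pressed straight down in the middle, on the knob, stays put up to about 8 N; beyond about 10 N the seal slides down the neck with the lid, until the lid meets the hard rim 4 to 5 mm lower. Let go half-way it stays there. A firm 15 N seats it.
- lid_a: Lid on jar_a; the four are alike. Pale wooden disc 98 mm across, 13 mm thick, with a dark knob 28 mm across in the middle and, below, a plug 60 mm across, 10 mm deep, hanging in the jar's mouth. Origin: centre of the disc's underside; z up through the knob. The disc's top is 13 mm above the origin, the knob's flat top 34 mm. About 110 g.
- lid_b: Lid on jar_b; size and origin as told for lid_a.
- lid_c: Lid on jar_c; size and origin as told for lid_a.
- lid_d: Lid on jar_d; size and origin as told for lid_a.
- crock: Bystander: loose white and blue pot 76 mm across, 95 mm high, with modelling tools standing in it up to about 195 mm. Origin: centre of its foot.
- pinch_bowl: Bystander: loose small terracotta bowl, 90 mm across, 50 mm high. Origin: centre of its foot.
- wood_block: Bystander: loose wooden block, 45 x 90 x 35 mm. Origin: centre of its underside; long side along y.
- roller: Bystander: loose small wooden clay roller lying on the table, 32 mm thick, 190 mm long along its y. Origin: under its middle, on the table.
Things that resemble listed ones, but are neither listed nor needed, are in the scene too. Leave any grey look-alike of the lid_a alone.

How it is judged (in metres and radians):
On the way, in this order (a step that is already met when the one before it is completed fails the run):
1. a lid rocks under the fingers: pressed near its edge it tips by more than 0.04 rad (a little over 2 degrees) (((angle between lid_a's own z axis and vertical above 0.04 rad and contact force between the fingers and lid_a above 0.3 N) or (angle between lid_b's own z axis and vertical above 0.04 rad and contact force between the fingers and lid_b above 0.3 N) or (angle between lid_c's own z axis and vertical above 0.04 rad and contact force between the fingers and lid_c above 0.3 N) or (angle between lid_d's own z axis and vertical above 0.04 rad and contact force between the fingers and lid_d above 0.3 N))), for 0.05 s.
2. it is pressed home: all four lids bear on the hard rims of their jars at once, level within 0.015 rad (contact force between lid_a and jar_a above 0.4 N and angle between each of lid_a, lid_b, lid_c, lid_d's own z axis and vertical below 0.015 rad and contact force between lid_b and jar_b above 0.4 N and contact force between lid_c and jar_c above 0.4 N and contact force between lid_d and jar_d above 0.4 N), for 0.1 s.
At the end, for the whole second after the job is handed in: the lid that rocked has gone down by more than 3 mm and stays down; all four lids are on their jars, level within 0.02 rad, at rest, none more than 12 mm from where it began; the crock, bowl, block and roller are within 20 mm of where they began (angle between each of lid_a, lid_b, lid_c, lid_d's own z axis and vertical below 0.02 rad and distance of each of lid_a, lid_b, lid_c, lid_d from where it was at the start of the episode below 0.012 m and linear speed of each of lid_a, lid_b, lid_c, lid_d below 0.01 m/s and distance of any of lid_a, lid_b, lid_c, lid_d from where it was at the start of the episode above 0.003 m and distance of each of crock, pinch_bowl, wood_block, roller from where it was at the start of the episode below 0.02 m); the robot touches nothing.
It fails at once if a lid is lifted, taken off or knocked away: more than 15 mm from where it began (distance of any of lid_a, lid_b, lid_c, lid_d from where it was at the start of the episode above 0.015 m).
It fails at once if a lid is tipped up steeply: by more than 0.25 rad (angle between any of lid_a, lid_b, lid_c, lid_d's own z axis and vertical above 0.25 rad).
It fails at once if the crock, bowl, block or roller is moved by more than 20 mm (distance of any of crock, pinch_bowl, wood_block, roller from where it was at the start of the episode above 0.02 m).
It also fails if it takes over 48 s, if anything falls off the work surface, if the arm or the gripper's body presses on something with over 40 N, if the wrist force passes 120 N, or if a joint passes its speed limit or range.

ROBOT

A 6-joint arm with a two-finger parallel gripper is mounted at the origin on the work surface. World frame = base frame: x ahead of the robot, y to its left, z up, the work surface at z = 0. Lengths are in mm, angles in rad, forces in N, time in s.
With the tool pointing down it reaches from about 350 to 775 mm from the base axis. Payload 7.3 kg.
Tool frame: the origin (TCP) lies on the centre line of the jaws, within the pads' length; the fingertips stand 22 mm ahead of it and the grasp point (between the pads) lies 3 mm ahead of it; z points along the fingers, y is the direction in which the jaws open and shut (so a half turn about z gives the same grasp; the last joint's range is limited). The gripper opens to 92 mm and grips with 3 to 60 N. Pads are 19 mm wide; open, the fingers measure 130 mm over their backs; the gripper's body (75 mm by 190 mm) begins 47 mm behind the grasp point.
Start: joints at [-1.338, 0.342, 1.524, -0, 1.275, -0.146], TCP at [194.171, -487.791, 248.741] pointing down, gripper open.
Joint ranges: [-2.53, 2.53], [-0.77, 2.02], [0.04, 2.7], [-1, 4.14], [0.28, 2.66], [-3.11, 3.11]. Speed limits (rad/s): [2.57, 2.57, 3.14, 3.14, 3.14, 3.14].

INTERFACE

Orientations are given as [roll, pitch, yaw] about the fixed x, y, z axes, in that order (R = Rz(yaw) Ry(pitch) Rx(roll)).
In Python, from plant import bot gives the robot as it stands.
- The arm moves only by the tool play_rows, never from a script. Its argument "moves" is one flat list of numbers, 5 for each row, row after row: the closure in counts, from 0 (fully open) to 255 (shut), then the shift along the tool's x, y, z in mm, then the turn about the tool's z in degrees. A call has 1 to 8 rows; each row is the pose to reach, as a shift and turn from the pose commanded when the call began, along the tool's axes at that moment; what a row does not reach only later rows make up. A row lasts 1/12 s, in which the tool goes at most 41.7 mm and 7.16 degrees, less where a joint would pass 70% of its speed; a pose out of reach is approached as far as the arm can. A call with a gripper value outside its range is refused whole. The fingers move at their own pace and stop on an object; the grip force is fixed at half the most. Time passes only in rows, so rows that repeat a pose let the fingers close. It gives the time, the measured TCP pose, the force and the opening at its end, in the units of the state.
- bot.get_obs(): the state, without advancing time (a new reading comes with each control period).
- bot.capture(name): name is "scene" or "top"; returns a dict with "color" (400x640x3 uint8, red, green, blue), "fx", "fy", "cx", "cy" (pixels), "world_to_cam" (4x4, takes a point from world to camera coordinates). Camera axes: x right, y down, z forward; pixel columns grow to the right and rows downward; lengths in mm; the calibration is good to about 2 mm. A picture is of the moment at which its call begins. There is no depth.
- bot.close_job(): hands the job in, once; it reports no verdict.
The state is a dict: "time": time; "joint_positions": joint angles; "dq": joint speeds; "tau": joint torques, N m; "tool_pos": TCP position; "tcp_rot": TCP orientation; "contact_force": force on the tool from outside, world axes, zero at the start; "moment": the same for the moment, N m; "grip_width": finger opening in mm.
Only numpy, scipy, OpenCV 4.12 (cv2) and the standard library are available. Lean on these libraries where they do the work, as an engineer would, in place of code of your own. Each camera call takes 0.05 s, during which the arm holds its last target.

## Working session

There is one attempt and no reset: what is moved stays moved. The work goes in short steps, Python scripts to look and compute and a tool call to move; the robot and the scene stay as the last step left them, time stands still between calls to the robot, and variables do not carry over. Pictures are saved under pics/ and viewed, and the job is handed in when it is done.

Besides the shell and the picture viewer there is one more tool, called after "Request:" as a command line: name --argument value ..., lists and objects as JSON in quotes. play_rows: Moves the arm, as the interface text tells. Its arguments: {"type":"object","properties":{"moves":{"type":"array","items":{"type":"number"}}},"required":["moves"]}

```bash
mkdir -p pics; ls
python3 - <<'E'
from plant import bot
import cv2,pickle
o=bot.get_obs(); print(o)
for n in("scene","top"):
    c=bot.capture(n); pickle.dump(c,open(f'pics/{n}0.pkl','wb'))
    cv2.imwrite(f'pics/{n}0.png',c['color'][:,:,::-1]); print(n,c['fx'],c['cx'],c['cy'],c['world_to_cam'])
E
```

```text
pics
{'time': 0.0, 'joint_positions': array([-1.33800712e+00,  3.42717340e-01,  1.52500707e+00, -9.65296501e-06,
        1.27535480e+00, -1.46011510e-01]), 'dq': array([-0.00110544, -0.0002211 , -0.00058193,  0.00057622,  0.00139173,
       -0.00126563]), 'tau': array([-1.19395327e-04, -4.31243598e+01, -2.44213468e+01,  7.15467031e-02,
        5.58741507e-02, -1.32240607e-04]), 'tool_pos': array([ 194.07761565, -487.4258798 ,  248.05118511]), 'tcp_rot': array([-3.14012057e+00, -2.07151863e-04,  3.78803384e-01]), 'contact_force': array([-0.17441258, -0.25091403,  0.04683851]), 'moment': array([-0.03184764, -0.00281205, -0.03862204]), 'grip_width': 91.89232009310328}
scene 360.91068861288767 321.37947051334123 201.63361783777745 [[ 4.07159834e-01  9.13307776e-01  9.47500689e-03 -2.43945677e+02]
 [ 6.10352346e-01 -2.64353168e-01 -7.46717762e-01 -2.54018669e+02]
 [-6.79478391e-01  3.09816573e-01 -6.65073536e-01  1.32559415e+03]
 [ 0.00000000e+00  0.00000000e+00  0.00000000e+00  1.00000000e+00]]
top 363.7277190123064 325.2008274057988 196.05093039348156 [[-1.72903015e-03 -9.99990331e-01 -4.04342530e-03  1.36411922e+01]
 [-9.95821101e-01  2.09099570e-03 -9.13014936e-02  5.95875078e+02]
 [ 9.13090655e-02  3.86866520e-03 -9.95815087e-01  1.09852439e+03]
 [ 0.00000000e+00  0.00000000e+00  0.00000000e+00  1.00000000e+00]]
```

View pics/scene0.png

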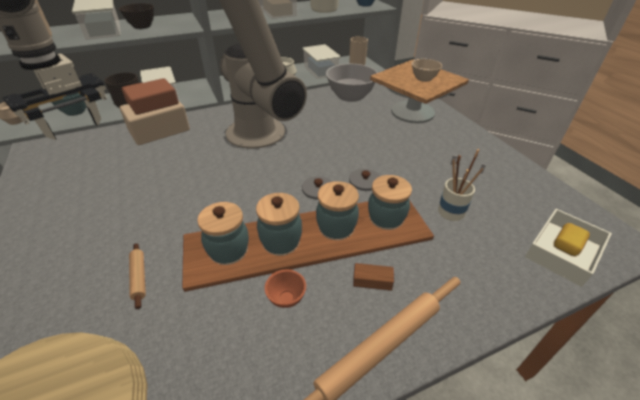

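View pics/top0.png

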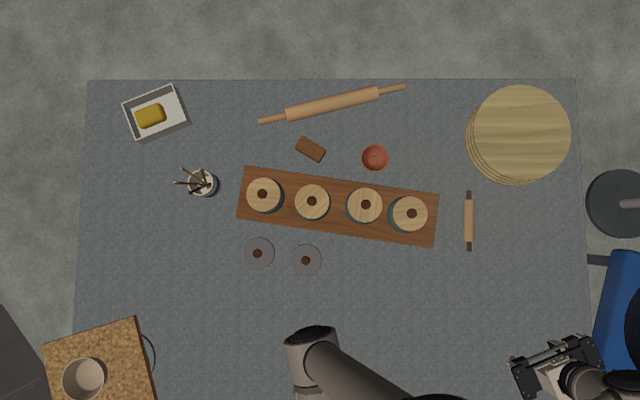

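Run:
```python
import pickle,cv2
t=pickle.load(open('pics/top0.pkl','rb'))['color'];s=pickle.load(open('pics/scene0.pkl','rb'))['color']
a=cv2.resize(t[160:250,230:450],None,fx=3.6,fy=3.6,interpolation=cv2.INTER_CUBIC)
b=cv2.resize(s[165:285,180:440],None,fx=3,fy=3,interpolation=cv2.INTER_CUBIC)
cv2.imwrite('pics/tz.png',a[:,:,::-1]);cv2.imwrite('pics/sz.png',b[:,:,::-1])
```

```text
(no output)
```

View pics/tz.png

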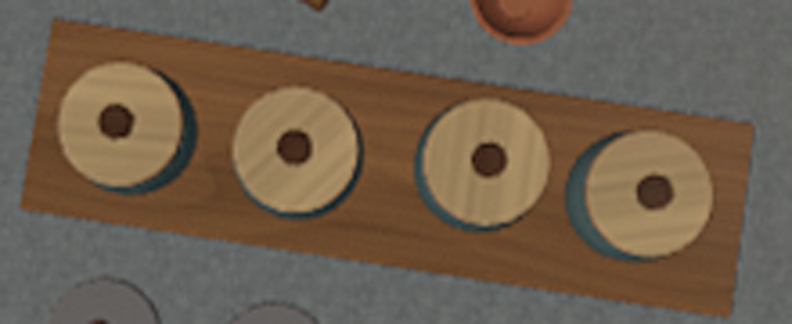

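View pics/sz.png

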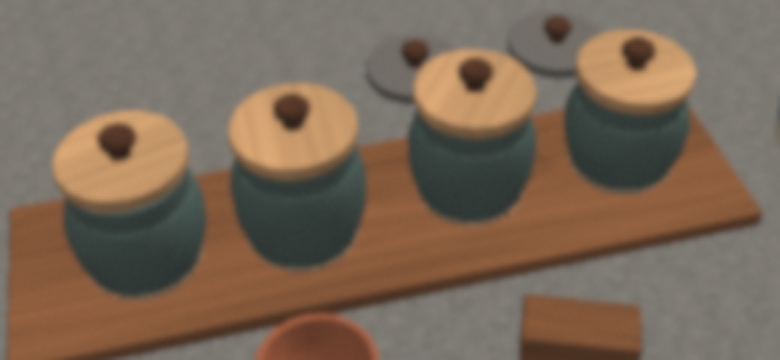

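```bash
cat > h.py <<'E'
import pickle,cv2,numpy as np
from scipy.optimize import least_squares
def proj(c,P):
    q=np.c_[P,np.ones(len(P))]@c['world_to_cam'].T
    return np.c_[c['fx']*q[:,0]/q[:,2]+c['cx'],c['fy']*q[:,1]/q[:,2]+c['cy']]
def back(c,uv,z):
    M=np.linalg.inv(c['world_to_cam']);d=M[:3,:3]@[(uv[0]-c['cx'])/c['fx'],(uv[1]-c['cy'])/c['fy'],1];o=M[:3,3]
    return o+d*(z-o[2])/d[2]
th=np.linspace(0,2*np.pi,120,endpoint=False)
def hullstats(uv):
    h=cv2.convexHull((uv).astype(np.float32)); m=cv2.moments(h); return np.array([m['m10']/m['m00'],m['m01']/m['m00']]),m['m00']
def cyl(p,r,z0,z1):
    return np.vstack([np.c_[p[0]+r*np.cos(th),p[1]+r*np.sin(th),np.full(120,p[2]+z)] for z in(z0,z1)])
E
python3 - <<'E'
from h import *
T=pickle.load(open('pics/top0.pkl','rb'));S=pickle.load(open('pics/scene0.pkl','rb'))
seeds=[((263,194),(392,183)),((312,201),(338,190)),((366,204),(278,202)),((411,213),(220,212))]
def mask(c,uv,r):
    k=4
    u,v=uv; im=c['color'][v-r:v+r,u-r:u+r]
    im=cv2.resize(im,None,fx=k,fy=k,interpolation=cv2.INTER_CUBIC).astype(int)
    R,G,B=im[...,0],im[...,1],im[...,2]
    return im,R,G,B,k,u-r,v-r
for i,(a,b) in enumerate(seeds):
    print(i,'top px disc',T['color'][a[1]+8,a[0]+6],'scene disc',S['color'][b[1]+9,b[0]+8],'board',T['color'][a[1]+2,a[0]+27],S['color'][b[1]+6,b[0]+28])
    meas=[]
    for c,uv,r,n in((T,a,26,'t'),(S,b,34,'s')):
        im,R,G,B,k,ou,ov=mask(c,uv,r)
        m=((G>(105 if n=='s' else 92))&(R-B>30)).astype(np.uint8)
        nn,l,st,ce=cv2.connectedComponentsWithStats(m); j=1+np.argmax(st[1:,4]); m=(l==j).astype(np.uint8)
        ct,_=cv2.findContours(m,cv2.RETR_EXTERNAL,cv2.CHAIN_APPROX_NONE); p=max(ct,key=cv2.contourArea)[:,0].astype(float)
        # undo scaling
        p=(p+0.5)/k-0.5+[ou,ov]
        cc,A=hullstats(p); meas.append((cc,A,p))
    f=lambda x:np.r_[hullstats(proj(T,cyl(x,49,0,13)))[0]-meas[0][0],hullstats(proj(S,cyl(x,49,0,13)))[0]-meas[1][0]]
    x0=np.r_[back(T,a,150)[:2],130]
    s=least_squares(f,x0,diff_step=1e-4)
    print(' pos',s.x.round(1),'res',s.fun.round(2),'areas',meas[0][1].round(),hullstats(proj(T,cyl(s.x,49,0,13)))[1],meas[1][1].round(),hullstats(proj(S,cyl(s.x,49,0,13)))[1])
# others
for n,uv,z in(('crock',(202,183),95),('bowl',(374,157),50),('block',(310,149),35),('roller',(468,220),16),('bd1',(244,166),20),('bd2',(439,193),20),('bd3',(236,217),20),('bd4',(433,248),20)): print(n,back(T,uv,z).round())
E
```

```text
0 top px disc [151 126  89] scene disc [214 165 115] board [113  77  47] [125 121 115]Traceback (most recent call last):
  File "<stdin>", line 24, in <module>
AttributeError: 'float' object has no attribute 'round'
```

```bash
cat > m.py <<'E'
from h import *
def run(tag):
  T=pickle.load(open(f'pics/top{tag}.pkl','rb'));S=pickle.load(open(f'pics/scene{tag}.pkl','rb'))
  seeds=[((263,194),(392,183)),((312,201),(338,190)),((366,204),(278,202)),((411,213),(220,212))]
  viz=[T['color'].copy(),S['color'].copy()]
  for i,(a,b) in enumerate(seeds):
    meas=[]
    for c,uv,r,n in((T,a,26,'t'),(S,b,34,'s')):
        k=4;ou,ov=uv[0]-r,uv[1]-r
        im=cv2.resize(c['color'][ov:ov+2*r,ou:ou+2*r],None,fx=k,fy=k,interpolation=cv2.INTER_CUBIC).astype(int)
        R,G,B=im[...,0],im[...,1],im[...,2]
        m=((G>(108 if n=='s' else 98))&(R-B>30)).astype(np.uint8)
        nn,l,st,ce=cv2.connectedComponentsWithStats(m); j=1+np.argmax(st[1:,4]); m=(l==j).astype(np.uint8)
        ct,_=cv2.findContours(m,cv2.RETR_EXTERNAL,cv2.CHAIN_APPROX_NONE); p=max(ct,key=cv2.contourArea)[:,0].astype(float)
        p=(p+0.5)/k-0.5+[ou,ov]
        cc,A=hullstats(p); meas.append((cc,A,p))
        vz=viz[0 if n=='t' else 1]
        cv2.polylines(vz,[np.round(p).astype(int)],True,(255,0,0))
    f=lambda x:np.r_[hullstats(proj(T,cyl(x,49,0,13)))[0]-meas[0][0],hullstats(proj(S,cyl(x,49,0,13)))[0]-meas[1][0]]
    x0=np.r_[back(T,a,150)[:2],130]
    s=least_squares(f,x0,diff_step=1e-4)
    print(' pos',s.x.round(1),'res',s.fun.round(2),'areas',[round(float(q)) for q in(meas[0][1],hullstats(proj(T,cyl(s.x,49,0,13)))[1],meas[1][1],hullstats(proj(S,cyl(s.x,49,0,13)))[1])])
  cv2.imwrite('pics/viz%s.png'%tag,np.vstack([cv2.resize(viz[0][150:250,230:450],None,fx=3,fy=3),cv2.resize(viz[1][165:265,190:410],None,fx=3,fy=3)])[:,:,::-1])
  return T
if __name__=='__main__':
  T=run(0)
  for n,uv,z in(('crock',(202,183),95),('bowl',(374,157),50),('block',(310,149),35),('roller',(468,220),16),('bd1',(244,166),20),('bd2',(439,193),20),('bd3',(236,217),20),('bd4',(433,248),20)): print(n,back(T,uv,z).round())
E
python3 m.py
```

```text
pos [593.9 190.1 122.1] res [-0.65 -0.37 -0.65  0.06] areas [917, 977, 825, 941]
 pos [572.8  52.2 128.7] res [-0.64 -0.29 -0.6   0.03] areas [936, 979, 915, 1028]
 pos [562.  -95.9 133.2] res [-0.43 -0.14 -0.37 -0.  ] areas [955, 998, 1047, 1171]
 pos [ 537.5 -221.9  128.9] res [-0.42 -0.09 -0.34 -0.02] areas [958, 1014, 1129, 1268]
crock [629. 372.  95.]
bowl [ 714. -137.   50.]
block [742.  60.  35.]
roller [ 521. -430.   16.]
bd1 [692. 267.  20.]
bd2 [ 605. -342.   20.]
bd3 [532. 289.  20.]
bd4 [ 436. -318.   20.]
```

View pics/viz0.png

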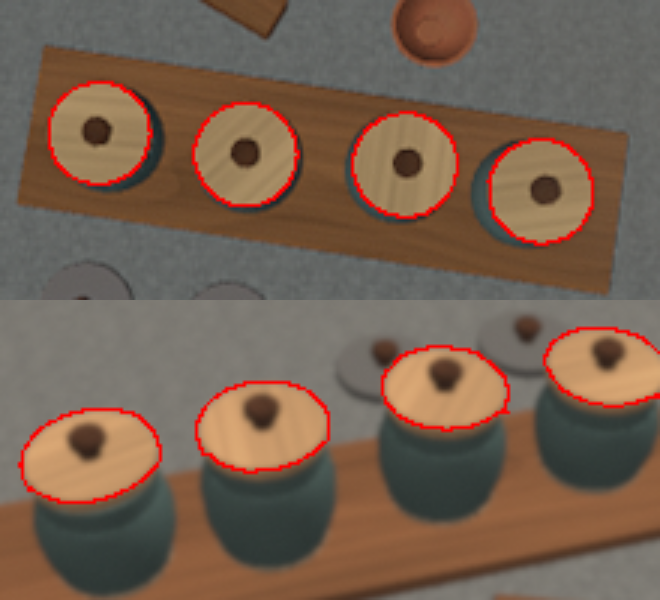

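```bash
sed -i 's/cyl(x,49,0,13)/cyl(x,49,12.9,13)/g; s/cyl(s.x,49,0,13)/cyl(s.x,49,12.9,13)/g' m.py; python3 m.py|head -4
```

```text
pos [594.  190.2 115.8] res [-0.59 -0.34 -0.59  0.05] areas [917, 944, 825, 777]
 pos [573.   52.2 122.5] res [-0.59 -0.27 -0.55  0.02] areas [936, 963, 915, 859]
 pos [562.2 -96.  127.1] res [-0.47 -0.16 -0.4  -0.  ] areas [955, 976, 1047, 989]
 pos [ 537.6 -222.   122.7] res [-0.49 -0.11 -0.39 -0.02] areas [958, 976, 1129, 1071]
```

Request:
play_rows --moves '[255, 40, -15, 0, 5, 255, 79, -29, 0, 10, 255, 118, -43, 0, 15, 255, 157, -57, 0, 20, 255, 195, -71, 0, 25, 255, 233, -85, 0, 29.4, 255, 271, -99, 0, 29.4, 255, 309, -113, 0, 29.4]'

```text
time: 0.77
tool_pos: [440.5, -266.8, 248.5]
tcp_rot: [-3.141, 0.0, -0.135]
contact_force: [0.8, -0.7, -0.3]
grip_width: 43.2
```

Request:
play_rows --moves '[255, 25, -30, 0, 0, 255, 51, -59, 0, 0, 255, 51, -59, 25, 0, 255, 51, -59, 50, 0, 255, 51, -59, 65, 0, 255, 51, -59, 72, 0, 255, 51, -59, 72, 0, 255, 51, -59, 72, 0]'

```text
time: 1.43
tool_pos: [498.0, -217.2, 177.0]
tcp_rot: [3.141, -0.0, -0.135]
contact_force: [-0.2, -0.3, 1.1]
grip_width: 0.4
```

Run:
```python
from plant import bot
import cv2,pickle
o=bot.get_obs(); print(o['time'],o['tool_pos'],o['grip_width'],o['contact_force'])
c=bot.capture("scene"); cv2.imwrite('pics/s1.png',cv2.resize(c['color'][100:280,120:400],None,fx=2.8,fy=2.8,interpolation=cv2.INTER_CUBIC)[:,:,::-1])
```

```text
1.4333 [ 498.02507929 -217.17014811  177.03952654] 0.389616148781128 [-0.16128591 -0.32232397  1.13200836]
```

View pics/s1.png

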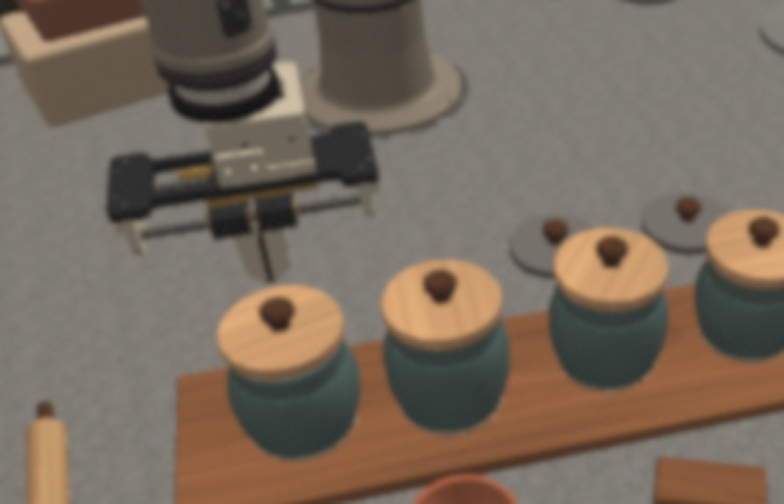

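The picture shows the closed fingertips just behind and above the leftmost lid's edge (about 268,275 in the zoom), clear of the knob. I'll go down to find contact.

Request:
play_rows --moves '[255, 0, 0, 6, 0, 255, 0, 0, 10, 0, 255, 0, 0, 11, 0, 255, 0, 0, 11, 0]'

```text
time: 1.82
tool_pos: [497.7, -216.9, 165.6]
tcp_rot: [-3.142, 0.0, -0.135]
contact_force: [-0.4, -0.7, -0.4]
grip_width: 0.4
```

Request:
play_rows --moves '[255, 0, 0, 1, 0, 255, 0, 0, 2, 0, 255, 0, 0, 2, 0]'

```text
time: 2.07
tool_pos: [497.9, -216.9, 163.7]
tcp_rot: [3.142, 0.0, -0.134]
contact_force: [0.1, 0.2, -1.1]
grip_width: 0.3
```

Request:
play_rows --moves '[255, 0, 0, 1, 0, 255, 0, 0, 1.5, 0, 255, 0, 0, 1.5, 0]'

```text
time: 2.32
tool_pos: [497.9, -216.9, 162.1]
tcp_rot: [3.142, 0.0, -0.134]
contact_force: [0.4, -0.1, -0.2]
grip_width: 0.5
```

Request:
play_rows --moves '[255, 0, 0, 1, 0, 255, 0, 0, 1.5, 0, 255, 0, 0, 1.5, 0]'

```text
time: 2.57
tool_pos: [497.9, -216.9, 160.6]
tcp_rot: [-3.142, 0.0, -0.134]
contact_force: [-0.4, 0.4, 0.0]
grip_width: 0.3
```

Request:
play_rows --moves '[255, 0, 0, 1, 0, 255, 0, 0, 1.5, 0, 255, 0, 0, 1.5, 0]'

```text
time: 2.82
tool_pos: [497.9, -216.8, 159.1]
tcp_rot: [-3.142, 0.0, -0.134]
contact_force: [0.2, -0.4, 0.9]
grip_width: 0.1
```

Request:
play_rows --moves '[255, 0, 0, 1, 0, 255, 0, 0, 1, 0, 255, 0, 0, 1, 0]'

```text
time: 3.07
tool_pos: [497.9, -216.9, 158.2]
tcp_rot: [3.142, 0.0, -0.134]
contact_force: [-0.4, -0.7, 0.1]
grip_width: 0.5
```

Request:
play_rows --moves '[255, 0, 0, 1, 0, 255, 0, 0, 1, 0, 255, 0, 0, 1, 0]'

```text
time: 3.32
tool_pos: [497.9, -216.9, 157.2]
tcp_rot: [3.142, 0.0, -0.134]
contact_force: [-1.6, 0.2, -0.4]
grip_width: 0.4
```

Request:
play_rows --moves '[255, 0, 0, 1, 0, 255, 0, 0, 1, 0, 255, 0, 0, 1, 0]'

```text
time: 3.57
tool_pos: [497.7, -216.9, 156.3]
tcp_rot: [3.141, 0.0, -0.134]
contact_force: [-2.2, -0.5, 2.6]
grip_width: 0.4
```

Request:
play_rows --moves '[255, 0, 0, 1, 0, 255, 0, 0, 1, 0, 255, 0, 0, 1, 0]'

```text
time: 3.82
tool_pos: [497.2, -216.8, 155.4]
tcp_rot: [3.142, 0.001, -0.134]
contact_force: [-4.6, 0.6, 6.0]
grip_width: 0.5
```

Run:
```python
from plant import bot
import cv2,pickle
o=bot.get_obs(); print(o['time'],o['tool_pos'],o['grip_width'],o['contact_force'],o['moment'])
for n in('scene','top'):
    c=bot.capture(n); pickle.dump(c,open(f'pics/{n}2.pkl','wb'))
    cv2.imwrite(f'pics/{n}2.png',cv2.resize(c['color'][140:270,150:410] if n=='scene' else c['color'][150:250,330:450],None,fx=3 if n=='scene' else 5,fy=3 if n=='scene' else 5,interpolation=cv2.INTER_CUBIC)[:,:,::-1])
```

```text
3.8167 [ 497.22974998 -216.8389517   155.3537152 ] 0.4684979497193101 [-4.56580071  0.62550045  6.03360664] [ 0.11333275  0.81712478 -0.01388283]
```

View pics/scene2.png

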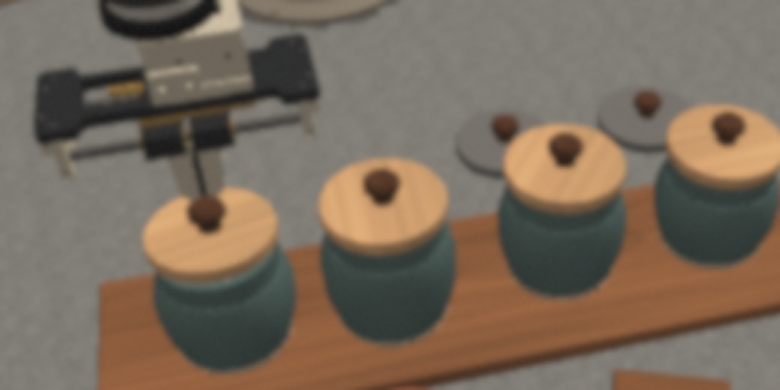

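View pics/top2.png

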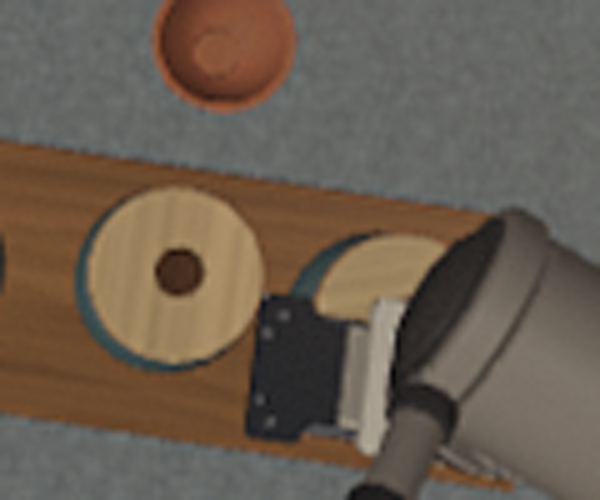

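Run:
```python
import pickle,cv2,numpy as np
a=pickle.load(open('pics/scene0.pkl','rb'))['color'];b=pickle.load(open('pics/scene2.pkl','rb'))['color']
s=(slice(190,260),slice(190,310))
cv2.imwrite('pics/cmp.png',np.hstack([cv2.resize(x[190:260,190:255],None,fx=6,fy=6,interpolation=cv2.INTER_CUBIC) for x in(a,b)])[:,:,::-1])
for nm,(u,v,w,h) in {'frontD':(205,215,40,40),'C':(255,200,50,50)}.items():
    A=a[v:v+h,u:u+w].astype(np.float32).mean(2);B=b[v:v+h,u:u+w].astype(np.float32).mean(2)
    print(nm,np.abs(A-B).mean(),cv2.phaseCorrelate(A,B))
```

```text
frontD 5.195625 ((-0.11819705949056214, -0.49045028268457), 0.8930102396011352)
C 3.4621336 ((0.07057319271110885, -0.017972895497042174), 1.0044320793151855)
```

View pics/cmp.png

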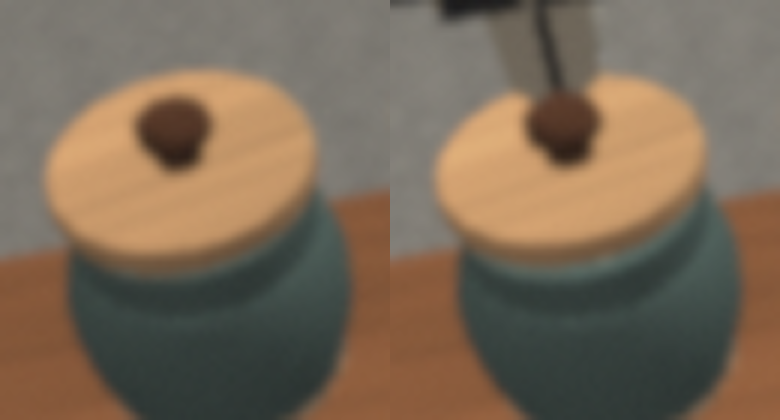

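Lid at front edge visibly lifts (the jar's rim shows under it at about 560,270 on the right): this lid rocks. I'll press a bit more to be sure the tilt exceeds 0.04 rad.

Request:
play_rows --moves '[255, 0, 0, 1, 0, 255, 0, 0, 1, 0, 255, 0, 0, 1, 0]'

```text
time: 4.17
tool_pos: [496.9, -216.8, 154.5]
tcp_rot: [3.142, 0.002, -0.134]
contact_force: [-6.9, 0.4, 6.2]
grip_width: 0.6
```

Run:
```python
from plant import bot
import cv2,pickle,numpy as np
c=bot.capture('scene'); b=c['color'];a=pickle.load(open('pics/scene0.pkl','rb'))['color']
cv2.imwrite('pics/cmp3.png',np.hstack([cv2.resize(x[190:260,190:255],None,fx=6,fy=6,interpolation=cv2.INTER_CUBIC) for x in(a,b)])[:,:,::-1])
u,v,w,h=205,215,40,40
A=a[v:v+h,u:u+w].astype(np.float32).mean(2);B=b[v:v+h,u:u+w].astype(np.float32).mean(2)
print(np.abs(A-B).mean(),cv2.phaseCorrelate(A,B))
# predicted knob & front edge pixel shifts for tilt
from h import *
p=np.array([537.6,-222,126.])
n=np.array([-.991,.135])
ax=np.array([-n[1],n[0],0]) 
for th_ in(0.03,0.05,0.08,.1):
    k=np.cross([0,0,1],np.r_[n,0])*th_; R,_=cv2.Rodrigues(k)
    pts=np.array([[0,0,34],[-n[0]*49,-n[1]*49,13],[-n[0]*49,-n[1]*49,0]])
    print(th_,(proj(c,p+pts@R.T)-proj(c,p+pts)).round(2).tolist())
```

```text
6.20875 ((-0.19964280315994998, -0.5668258408811546), 0.8487789017707109)
0.03 [[-0.03, -0.3], [-0.14, -0.62], [-0.12, -0.48]]
0.05 [[-0.05, -0.49], [-0.23, -1.03], [-0.2, -0.81]]
0.08 [[-0.08, -0.78], [-0.37, -1.67], [-0.33, -1.31]]
0.1 [[-0.1, -0.96], [-0.46, -2.1], [-0.41, -1.66]]
```

View pics/cmp3.png

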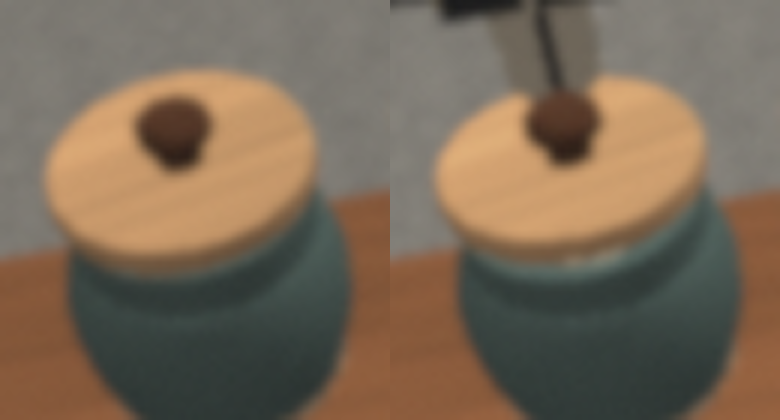

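The tilt is now about 0.08–0.1 rad (front edge up roughly 2 px). Next I lift off, move over the knob and come down.

Request:
play_rows --moves '[255, 0, 0, -3, 0, 255, 0, 0, -20, 0, 255, 0, 0, -38, 0, 255, 0, 0, -40, 0, 255, 20, 0, -40, 0, 255, 38, 0, -40, 0, 255, 40, 0, -40, 0, 255, 40, 0, -40, 0]'

```text
time: 4.88
tool_pos: [537.9, -222.1, 193.2]
tcp_rot: [-3.141, 0.001, -0.134]
contact_force: [-0.5, 1.3, -0.3]
grip_width: 0.5
```

Run:
```python
from plant import bot
import cv2,pickle,numpy as np
o=bot.get_obs();print(o['tool_pos'],o['contact_force'])
c=bot.capture('scene'); b=c['color'];a=pickle.load(open('pics/scene0.pkl','rb'))['color']
cv2.imwrite('pics/cmp4.png',np.hstack([cv2.resize(x[180:260,190:255],None,fx=6,fy=6,interpolation=cv2.INTER_CUBIC) for x in(a,b)])[:,:,::-1])
```

```text
[ 537.88926242 -222.11833017  193.15473939] [-0.46516253  1.27159044 -0.29167926]
```

View pics/cmp4.png

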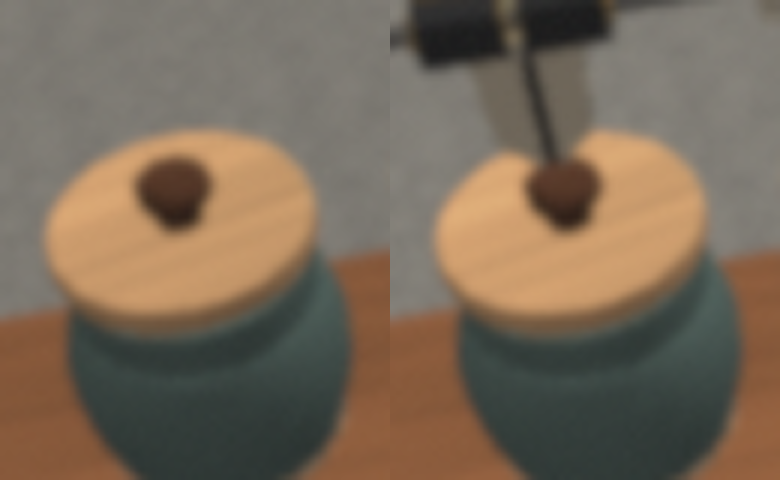

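Run:
```python
from h import *
S=pickle.load(open('pics/scene0.pkl','rb'))
for P in([537.9,-222.1,171],[537.6,-222,156],[537.9,-222.1,215]): print(((proj(S,np.array([P]))-[190,180])*6).round())
```

```text
[[158. 145.]]
[[166. 175.]]
[[135.  50.]]
```

Request:
play_rows --moves '[255, 0, -2, 5, 0, 255, 0, -2, 10, 0, 255, 0, -2, 12, 0, 255, 0, -2, 12, 0]'

```text
time: 5.27
tool_pos: [537.1, -220.0, 181.3]
tcp_rot: [-3.141, 0.002, -0.134]
contact_force: [-0.2, 0.2, 0.6]
grip_width: 0.2
```

Request:
play_rows --moves '[255, 0, 0, 1, 0, 255, 0, 0, 2, 0, 255, 0, 0, 2, 0, 255, 0, 0, 2, 0]'

```text
time: 5.6
tool_pos: [537.8, -220.3, 180.3]
tcp_rot: [3.141, -0.0, -0.134]
contact_force: [-0.6, -0.8, 0.0]
grip_width: 0.5
```

Request:
play_rows --moves '[255, 0, 0, 1, 0, 255, 0, 0, 2, 0, 255, 0, 0, 2, 0, 255, 0, 0, 2, 0]'

```text
time: 5.93
tool_pos: [538.0, -220.4, 178.6]
tcp_rot: [3.141, -0.001, -0.134]
contact_force: [0.0, 0.2, 4.2]
grip_width: 0.6
```

Request:
play_rows --moves '[255, 0, 0, 1, 0, 255, 0, 0, 2, 0, 255, 0, 0, 2, 0]'

```text
time: 6.18
tool_pos: [538.3, -220.6, 177.4]
tcp_rot: [3.141, -0.002, -0.134]
contact_force: [-1.6, 0.3, 8.5]
grip_width: 0.5
```

Request:
play_rows --moves '[255, 0, 0, 1, 0, 255, 0, 0, 2, 0, 255, 0, 0, 2, 0]'

```text
time: 6.43
tool_pos: [538.4, -220.6, 175.5]
tcp_rot: [3.141, -0.002, -0.134]
contact_force: [-2.1, 1.0, 7.9]
grip_width: 0.4
```

Request:
play_rows --moves '[255, 0, 0, 1, 0, 255, 0, 0, 1.5, 0, 255, 0, 0, 1.5, 0]'

```text
time: 6.68
tool_pos: [538.1, -220.4, 174.4]
tcp_rot: [3.141, -0.002, -0.134]
contact_force: [-2.6, 1.4, 11.6]
grip_width: 0.5
```

Request:
play_rows --moves '[255, 0, 0, 1, 0, 255, 0, 0, 1.5, 0, 255, 0, 0, 1.5, 0]'

```text
time: 6.93
tool_pos: [538.1, -220.4, 174.2]
tcp_rot: [3.14, -0.003, -0.134]
contact_force: [-4.8, 2.4, 20.2]
grip_width: 0.7
```

Request:
play_rows --moves '[255, 0, 0, 0.5, 0, 255, 0, 0, 0.5, 0, 255, 0, 0, 0.5, 0, 255, 0, 0, 0.5, 0]'

```text
time: 7.27
tool_pos: [538.1, -220.4, 174.1]
tcp_rot: [3.14, -0.003, -0.134]
contact_force: [-6.8, 3.7, 22.4]
grip_width: 0.6
```

Request:
play_rows --moves '[255, 0, 0, -3, 0, 255, 0, 0, -10, 0, 255, 0, 0, -30, 0, 255, 0, 0, -60, 0, 255, -40, 0, -80, 0, 255, -80, 0, -80, 0, 255, -115, 0, -80, 0, 255, -120, 0, -80, 0]'

```text
time: 7.93
tool_pos: [414.0, -202.5, 250.6]
tcp_rot: [-3.141, 0.004, -0.135]
contact_force: [1.1, -0.1, -0.5]
grip_width: 0.7
```

Run:
```python
from plant import bot
import cv2,pickle,numpy as np
o=bot.get_obs();print(o['time'],o['tool_pos'],o['contact_force'],abs(o['dq']).max())
for n in('scene','top'):
    c=bot.capture(n); pickle.dump(c,open(f'pics/{n}5.pkl','wb'))
b=pickle.load(open('pics/scene5.pkl','rb'))['color'];a=pickle.load(open('pics/scene0.pkl','rb'))['color']
cv2.imwrite('pics/cmp5.png',np.hstack([cv2.resize(x[180:260,190:255],None,fx=6,fy=6,interpolation=cv2.INTER_CUBIC) for x in(a,b)])[:,:,::-1])
cv2.imwrite('pics/full5.png',b[:,:,::-1])
import m; m.run(0); m.run(5)
```

```text
7.9333 [ 414.00821978 -202.49069079  250.57252339] [ 1.08786065 -0.09582291 -0.47355128] 0.05457289681817225
 pos [594.  190.2 115.8] res [-0.59 -0.34 -0.59  0.05] areas [917, 944, 825, 777]
 pos [573.   52.2 122.5] res [-0.59 -0.27 -0.55  0.02] areas [936, 963, 915, 859]
 pos [562.2 -96.  127.1] res [-0.47 -0.16 -0.4  -0.  ] areas [955, 976, 1047, 989]
 pos [ 537.6 -222.   122.7] res [-0.49 -0.11 -0.39 -0.02] areas [958, 976, 1129, 1071]
 pos [594.  190.3 115.7] res [-0.57 -0.33 -0.58  0.05] areas [919, 944, 830, 777]
 pos [573.7  53.6 121.8] res [-1.07 -0.49 -1.01  0.04] areas [939, 961, 967, 859]
 pos [562.3 -96.  127.1] res [-0.49 -0.16 -0.42 -0.  ] areas [958, 976, 1053, 989]
 pos [ 537.7 -222.5  117.9] res [-0.3  -0.07 -0.24 -0.01] areas [954, 967, 1150, 1068]
```

View pics/cmp5.png

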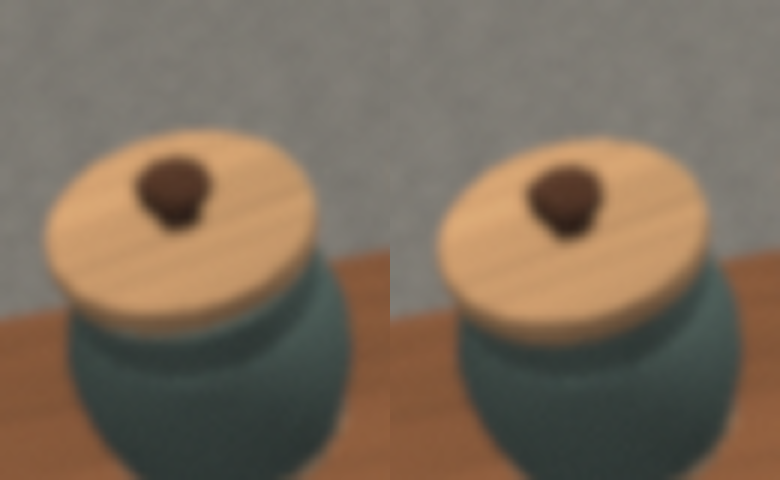

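View pics/full5.png

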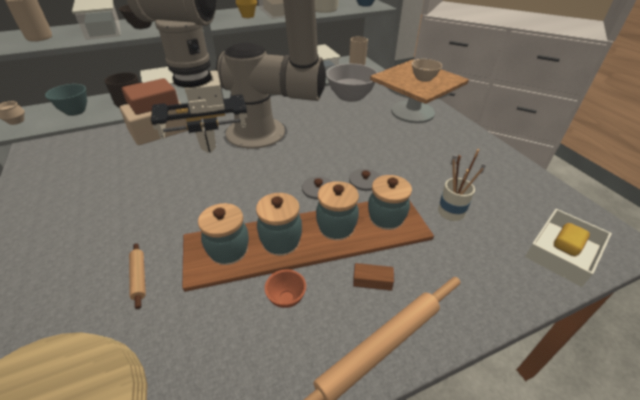

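The lid at (220,213) now sits about 4.8 mm lower and level, with no gap under it. Nothing else has moved and the arm is clear.

Request:
play_rows --moves '[255, 0, 0, 0, 0, 255, 0, 0, 0, 0, 255, 0, 0, 0, 0]'

```text
time: 8.28
tool_pos: [420.0, -204.5, 250.4]
tcp_rot: [-3.142, -0.0, -0.134]
contact_force: [0.6, 0.5, 0.2]
grip_width: 0.3
```

```bash
python3 -c "
from plant import bot
print(bot.close_job())"
```

```text
the job is handed in; nothing more can be done
None
```

I found the perched lid, pressed it home and handed the job in at 8.3 s. No verdict was reported.

**Finding it:** The first lid I pressed, on the jar furthest to the robot's right (lid centre about x 538, y −222 mm), rocked. Its far edge lifted about 2 px in the camera under roughly 6 N, which I put at 0.08–0.1 rad. It levelled again when I let go, so I did not need to press the other three.

**Seating it:** I pressed the knob in the middle. The lid started to slide at about 8 N, then stopped hard while the force rose to 22 N. The fingertips went down about 5 mm.

**Last checks:**
- **Lid height:** the cameras put the lid 4.8 mm lower than at the start, about 0.5 mm off sideways, level and with no gap under it.
- **Other lids and bystanders:** two of the other lids measured unchanged. By eye, the crock, bowl, block and roller were where they began.
- **Arm:** it ended clear of everything, with no contact force.

**One disagreement:** the last fit showed the second jar's lid (near x 573, y 52 mm) shifted by about 1.5 mm. The robot never touched it. Its outlined area grew and the fit got worse, so I take this as an image error rather than real movement.

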